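# Nest a hole-saw set into its round case

## Task

Put the hole-saw set away in its round case: stand the smallest hole saw teeth down in the middle of the case base, nest each next larger saw over it in turn until all four are in, teeth down, then put the cover over the nest so that it sits fully down inside the lip of the base. Leave the chisel, the gouge and the plane where they are.

Things in the scene. Friction and masses are not known exactly. Their poses are not given: they have to be found in the camera images.
- saw20_mid (a point): centre (21 mm above the teeth) of the smallest hole saw: plain steel cup, 20 mm outside and 16 mm inside diameter, 42 mm high, standing teeth and open side down, its flat closed back plate (4 mm thick, dark hole in the middle) on top; about 0.05 kg; z is up along its axis. Nested, it stands on the base floor
- saw35_mid (a point): centre (21 mm above the teeth) of the second smallest hole saw: plain steel cup, 35 mm outside and 31 mm inside diameter, 42 mm high, standing teeth and open side down, its flat closed back plate (4 mm thick, dark hole in the middle) on top; about 0.08 kg; z is up along its axis. Nested, its back plate rests on that of the next smaller saw, its teeth 4 mm above the base floor
- saw51_mid (a point): centre (21 mm above the teeth) of the second largest hole saw: plain steel cup, 51 mm outside and 47 mm inside diameter, 42 mm high, standing teeth and open side down, its flat closed back plate (4 mm thick, dark hole in the middle) on top; about 0.13 kg; z is up along its axis. Nested, its back plate rests on that of the next smaller saw, its teeth 8 mm above the base floor
- saw68_mid (a point): centre (21 mm above the teeth) of the largest hole saw: plain steel cup, 68 mm outside and 64 mm inside diameter, 42 mm high, standing teeth and open side down, its flat closed back plate (4 mm thick, dark hole in the middle) on top; about 0.19 kg; z is up along its axis. Nested, its back plate rests on that of the next smaller saw, its teeth 12 mm above the base floor
- cover_knob (a point): grey plastic case cover: an upside-down cup, 86 mm outside and 82 mm inside diameter, 60 mm high (57 mm inside), open side down, with a round knob (28 mm diameter, 22 mm high) on top; about 0.1 kg. The point is in the knob, on the axis, 72 mm above the cover's lower rim and 10 mm below the knob's top; z is up along the axis
- base: base of the case: black plastic disc 112 mm in diameter, fixed to the bench, with two small catches at its edge and faint rings on its floor; origin at the centre of its underside. The floor is 6 mm above the bench, inside a lip 4 mm high and 96 mm inside diameter; the cover's rim stands on the floor inside the lip. The whole nest of saws is 54 mm high
- chisel: bystander: bench chisel with a wooden handle, about 270 mm long and 28 mm high, lying on the bench on the robot's left; origin on the bench where handle and blade meet, x along the blade
- gouge: bystander: carving gouge with a dark wooden handle, about 260 mm long and 28 mm high, lying beside the chisel; origin on the bench where handle and blade meet, x along the blade
- plane: bystander: steel block plane, 165 x 46 x 60 mm, on the bench on the robot's right; origin at the centre of its sole, x along its length
Things that resemble listed ones, but are neither listed nor needed, are in the scene too. Leave any yellow look-alike of the part that bears saw51_mid alone. Leave any red look-alike of the part that bears cover_knob alone.

How it is judged:
By the outcome, as a careful person would: the job done as asked, in the order asked, and still so for the second after the job is handed in, with the robot touching nothing.
It also fails if it takes over 122 s, if anything falls off the work surface, if the arm or the gripper's body presses on something with over 40 N, if the wrist force passes 120 N, or if a joint passes its speed limit or range.

## Robot

A 6-joint arm with a two-finger parallel gripper is mounted at the origin on the work surface. World frame = base frame: x ahead of the robot, y to its left, z up, the work surface at z = 0. Lengths are in m, angles in degrees, forces in N, time in s.
With the tool pointing down it reaches from about 0.3 to 0.75 m from the base axis. Payload 8.5 kg.
Tool frame: the origin (TCP) lies on the centre line of the jaws, within the pads' length; the fingertips stand 14 mm ahead of it and the grasp point (between the pads) lies 5 mm behind it; z points along the fingers, x is the direction in which the jaws open and shut, and the axes are right-handed (so a half turn about z gives the same grasp; the last joint's range is limited). The gripper opens to 85 mm and grips with 20 to 120 N. Pads are 22 mm wide; open, the fingers measure 114 mm over their backs; the gripper's body (76 mm by 85 mm) begins 54 mm behind the grasp point. The pads swing forward as they close: fully open they stand 13 mm farther back than shut.
Start: joints at [53.153, 21.807, 74.336, -0, 83.858, -12.336], TCP at [0.228, 0.5, 0.245] pointing down, gripper open.
Joint ranges: [-178.18, 178.18], [-50.72, 133.34], [12.68, 142.11], [-81.47, 261.47], [9.98, 163.14], [-165.26, 165.26]. Speed limits (degrees/s): [136.94, 136.94, 180, 180, 180, 180].

## Interface

Orientations are given as a 3x3 rotation matrix whose columns are the frame's x, y, z axes.
In Python, from rig import * gives the robot as it stands.
- The arm moves only by the shell command python3 -m crank 'ROWS' [FORCE]. ROWS is JSON, one flat list of numbers, 7 for each row, row after row: the turn, a rotation vector about the world's x, y, z in rad, then the shift along the world's x, y, z in m, then the opening in per cent of the stroke, from 0 (shut) to 100 (fully open). A call has 1 to 20 rows; each row shifts and turns the commanded pose from where the row before left it; what a row does not reach is not made up. A row lasts 1/10 s, in which the tool goes at most 50 mm and 8.59 degrees, less where a joint would pass 70% of its speed; a pose out of reach is approached as far as the arm can. A call is refused whole if a number of a shift passes 0.05 or a number of a turn 0.15, either way. A call with a gripper value outside its range is refused whole. The fingers move at their own pace and stop on an object; FORCE is the grip in N (left out, the last holds). Time passes only in rows, so rows that do not move let the fingers close. It gives the time, the measured TCP pose, the force and the opening at its end, in the units of the state.
- observe(): the state, without advancing time (a new reading comes with each control period).
- get_image(name): name is "scene" or "top"; returns a dict with "frame" (400x640x3 uint8, red, green, blue), "fov_y" (degrees; the focal length in pixels is half the picture's height over the tangent of half this angle, whatever the lens; pixels are square), "cx", "cy" (the principal point, pixels), "k1" (the pictures are not rectified: a ray, as slopes to the right and down, at radius r is drawn at 1 + k1 r^2 times it, then the intrinsics apply), "world_to_cam" (4x4, takes a point from world to camera coordinates). Camera axes: x right, y up, looking along -z (the intrinsics and any distortion apply to the point x, -y, -z); pixel columns grow to the right and rows downward; lengths in m; the calibration is good to about 2 mm. A picture is of the moment at which its call begins. There is no depth.
- close_job(): hands the job in, once; it reports no verdict.
The state is a dict: "time_s": time; "q": joint angles; "qvel": joint speeds; "joint_efforts": joint torques, N m; "position": TCP position; "tool_rot": TCP orientation; "ft_force": force on the tool from outside, world axes, zero at the start; "wrist_torque": the same for the moment, N m; "grip_width": finger opening in m.
Only numpy, scipy, OpenCV 4.12 (cv2) and the standard library are available. Lean on these libraries where they do the work, as an engineer would, in place of code of your own. Each camera call takes 0.05 s, during which the arm holds its last target. There are 200 camera calls.

## Working session

There is one attempt and no reset: what is moved stays moved. The work goes in short steps, Python scripts to look and compute and a shell command to move; the robot and the scene stay as the last step left them, time stands still between calls to the robot, and variables do not carry over. Pictures are saved under pics/ and viewed, about 12 in all and at most 16, crops included, and the job is handed in when it is done.

```bash
ls; mkdir -p pics; cat > h.py <<'E'
from rig import *
import numpy as np, cv2
def cam(n):
    d=get_image(n); return d
def ray(d,u,v):
    f=d["frame"].shape[0]/2/np.tan(np.radians(d["fov_y"])/2)
    a=np.array([u-d["cx"],v-d["cy"]])/f; s=a.copy()
    for _ in range(20): s=a/(1+d["k1"]*(s@s))
    T=np.array(d["world_to_cam"]); R=T[:3,:3]; c=-R.T@T[:3,3]
    return c, R.T@np.array([s[0],-s[1],-1])
def onz(d,u,v,z):
    c,r=ray(d,u,v); return c+r*(z-c[2])/r[2]
def proj(d,p):
    f=d["frame"].shape[0]/2/np.tan(np.radians(d["fov_y"])/2)
    T=np.array(d["world_to_cam"]); q=T[:3,:3]@np.array(p)+T[:3,3]
    s=np.array([q[0],-q[1]])/-q[2]; s=s*(1+d["k1"]*(s@s))
    return s*f+[d["cx"],d["cy"]]
def save(n,img,k=1): cv2.imwrite("pics/"+n,cv2.resize(img[:,:,::-1],None,fx=k,fy=k,interpolation=cv2.INTER_CUBIC))
E
python3 - <<'E'
from h import *
for n in("scene","top"):
    d=cam(n); save(n+"0.png",d["frame"],1.25); c,_=ray(d,1,1); print(n,d["fov_y"],d["k1"],d["cx"],d["cy"],c)
    np.save(n+"0.npy",d,allow_pickle=True)
print(observe())
E
```

```text
pics
scene 56.89889122886631 0.00821505637476348 316.63785448146734 197.79714792937918 [ 1.23228722 -0.56281535  0.67470155]
top 55.836328614466815 -0.04059880899512754 319.0324883988803 202.2414460647466 [0.44695925 0.03205264 1.19261901]
{'time_s': 0.1, 'q': array([ 5.31522717e+01,  2.18376139e+01,  7.43786487e+01, -5.55548818e-04,
        8.38578582e+01, -1.23360208e+01]), 'qvel': array([-0.02390824, -0.17248718, -0.18735868,  0.01391262, -0.05787626,
        0.05273552]), 'joint_efforts': array([ 4.82659278e-03, -4.49213076e+01, -2.31658745e+01, -1.08814852e-04,
        3.56218639e-03, -5.73024704e-05]), 'position': array([0.22804338, 0.50023358, 0.24477934]), 'tool_rot': array([[ 4.14877735e-01,  9.09876846e-01, -7.68076069e-04],
       [ 9.09876290e-01, -4.14878360e-01, -1.04100317e-03],
       [-1.26584282e-03, -2.66965168e-04, -9.99999163e-01]]), 'ft_force': array([-0.09940165,  0.00412671,  0.01018155]), 'wrist_torque': array([-0.00207224, -0.01855362,  0.02110575]), 'grip_width': 0.08547067496171235}
```

View pics/top0.png

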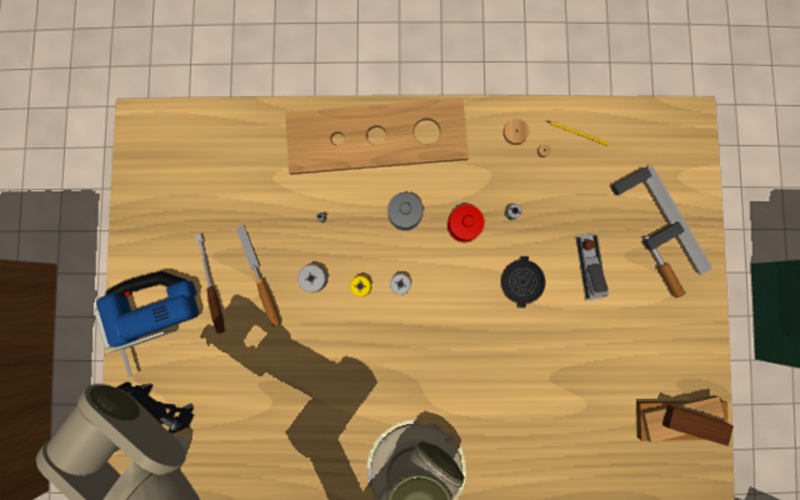

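View pics/scene0.png

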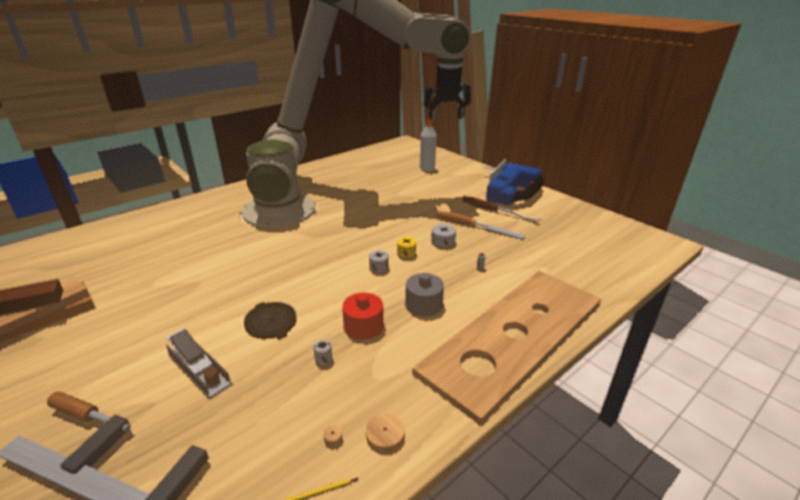

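```bash
cat > seg.py <<'E'
from h import *
def blobs(fr,mask,amin=20):
    n,l,s,c=cv2.connectedComponentsWithStats(mask.astype(np.uint8))
    return [(s[i],c[i],l==i) for i in range(1,n) if s[i][4]>=amin]
def grey(fr):
    hsv=cv2.cvtColor(fr,cv2.COLOR_RGB2HSV); return hsv[:,:,1]<75
E
python3 - <<'E'
from seg import *
d=np.load("top0.npy",allow_pickle=True).item(); fr=d["frame"]
save("crop1.png",fr[140:250,235:450],3.7)
for s,c,m in blobs(fr,grey(fr)):
    x,y,w,h,a=s
    if 140<c[1]<250 and 235<c[0]<450:
        z=.021
        (cc,r)=cv2.minEnclosingCircle(cv2.findNonZero(m.astype(np.uint8)))
        pA=onz(d,*c,.021);pB=onz(d,*cc,.021)
        print("top",np.round(c,1),s,"r",round(r,1),"z.021",pA[:2].round(4),pB[:2].round(4),"z0.01",onz(d,*c,.005)[:2].round(4),"z.03",onz(d,*c,.03)[:2].round(4))
d=np.load("scene0.npy",allow_pickle=True).item(); fr=d["frame"]
for s,c,m in blobs(fr,grey(fr)):
    if 170<c[1]<310 and 190<c[0]<400:
        print("scene",np.round(c,1),s,onz(d,*c,.021)[:2].round(4),onz(d,*c,.03)[:2].round(4))
E
```

```text
top [323.8 168.4] [310 154  29  30 666] r 14.8 z.021 [0.6438 0.0261] [0.6435 0.0256] z0.01 [0.6465 0.0261] z.03 [0.6423 0.0262]
top [410.3 168.8] [404 163  14  12 122] r 6.7 z.021 [ 0.6422 -0.2452] [ 0.64   -0.2457] z0.01 [ 0.6448 -0.249 ] z.03 [ 0.6407 -0.2431]
top [256.3 173.5] [253 170   8   8  43] r 3.8 z.021 [0.6281 0.2383] [0.6282 0.2376] z0.01 [0.6306 0.2412] z.03 [0.6267 0.2368]
top [418.1 225. ] [401 206  35  39 940] r 19.3 z.021 [ 0.466  -0.2658] [ 0.4661 -0.2641] z0.01 [ 0.4663 -0.2699] z.03 [ 0.4659 -0.2635]
top [249.4 222.2] [238 211  24  23 416] r 11.8 z.021 [0.4754 0.258 ] [0.4749 0.2577] z0.01 [0.4758 0.2611] z.03 [0.4752 0.2563]
top [320.1 226.8] [312 219  17  17 227] r 8.5 z.021 [0.4611 0.0382] [0.4611 0.0382] z0.01 [0.4613 0.0383] z.03 [0.461  0.0381]
scene [354.5 187.7] [346 179  19  19 279] [0.47   0.2597] [0.4805 0.2484]
scene [303.3 207.9] [296 200  15  18 184] [0.4543 0.0432] [0.465  0.0349]
scene [384.5 208.5] [383 204   5  11  40] [0.6247 0.2393] [0.6331 0.2283]
scene [339.4 228.2] [325 219  29  19 393] [0.608  0.0571] [0.6166 0.0486]
scene [257.6 280.5] [251 272  14  20 174] [ 0.6346 -0.2439] [ 0.6428 -0.2483]
```

View pics/crop1.png

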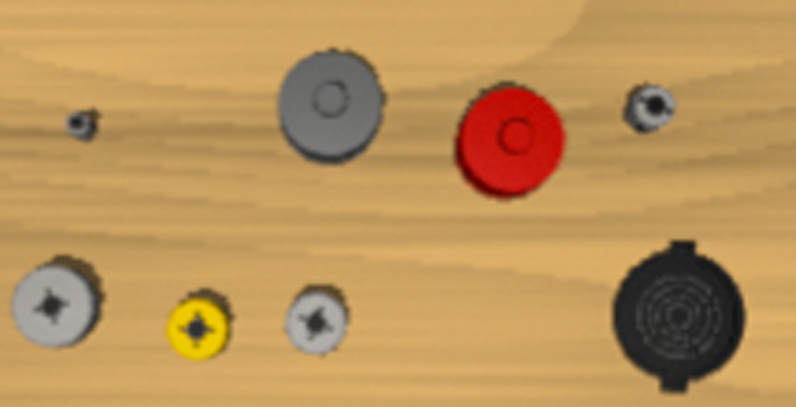

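Crop shows: saw20 at raw (257,173); saw35 (410,169); saw51 grey (320,227); saw68 (249,222); grey cover (324,168); base (418,225). The yellow saw (289,229) and red cover (372,178) are look-alikes to be left alone; the steel one fits saw51 (17 px ≈ 51 mm) and the grey one fits the cover.

```bash
python3 - <<'E'
from seg import *
d=np.load("top0.npy",allow_pickle=True).item(); fr=d["frame"]
hsv=cv2.cvtColor(fr,cv2.COLOR_RGB2HSV)
br=(hsv[:,:,1]<60)&(hsv[:,:,2]>125)
for s,c,m in blobs(fr,br,10):
    if 140<c[1]<250 and 235<c[0]<450:
        h=cv2.convexHull(cv2.findNonZero(m.astype(np.uint8))); e=cv2.minEnclosingCircle(h)
        print("plate",s,np.round(e,1) if 0 else (np.round(e[0],1),round(e[1],1)),onz(d,*e[0],.042)[:2].round(4),onz(d,*c,.042)[:2].round(4))
dk=hsv[:,:,2]<75
for s,c,m in blobs(fr,dk,300):
    if 140<c[1]<260 and 380<c[0]<450:
        b=m.astype(np.uint8); o=cv2.morphologyEx(cv2.morphologyEx(b,cv2.MORPH_CLOSE,np.ones((5,5))),cv2.MORPH_OPEN,cv2.getStructuringElement(2,(17,17)))
        c2=np.argwhere(o).mean(0)[::-1]; print("base",s,c2,onz(d,*c2,.008)[:2],onz(d,*c,.008)[:2])
print("knob",onz(d,324.5,166.8,.082),"cov",onz(d,323.8,168.4,.033))
d=np.load("scene0.npy",allow_pickle=True).item(); 
for p in [(.642,-.245,.021),(.4611,.0382,.021),(.628,.238,.021),(.475,.258,.021)]: print(proj(d,p))
E
```

```text
plate [409 163   8   6  22] (array([412.5, 166. ]), 4.0) [ 0.6474 -0.2472] [ 0.6501 -0.2484]
plate [407 168  10   6  25] (array([411.5, 169.5]), 4.7) [ 0.6365 -0.2438] [ 0.6314 -0.2416]
plate [238 212  22  22 326] (array([248.8, 222.5]), 10.9) [0.474  0.2558] [0.4743 0.2565]
plate [312 219  17  17 177] (array([320. , 227.1]), 8.2) [0.4599 0.0382] [0.4598 0.0381]
base [401 205  35  41 990] [418.02415966 224.8592437 ] [ 0.46679914 -0.26901923] [ 0.46665584 -0.26894672]
knob [0.63836342 0.02445323 0.082     ] cov [0.64179208 0.02630079 0.033     ]
[258.87432881 282.41102477]
[303.35305997 209.32411651]
[385.05168344 209.11058162]
[355.16611607 188.3987041 ]
```

```bash
python3 -m crank '[0,0,0,0.04,-0.0262,0,100, 0,0,0,0.04,-0.0262,0,100, 0,0,0,0.04,-0.0262,0,100, 0,0,0,0.04,-0.0262,0,100, 0,0,0,0.04,-0.0262,0,100, 0,0,0,0.04,-0.0262,0,100, 0,0,0,0.04,-0.0262,0,70, 0,0,0,0.04,-0.0262,0,70, 0,0,0,0.04,-0.0262,0,70, 0,0,0,0.04,-0.0262,0,70, 0,0,0,0,0,-0.045,70, 0,0,0,0,0,-0.045,70, 0,0,0,0,0,-0.045,70, 0,0,0,0,0,0,70, 0,0,0,0,0,0,70]' 30
```

```text
time_s: 1.6
position: [0.6285, 0.2385, 0.1111]
tool_rot: [[0.415, 0.91, -0.0], [0.91, -0.415, -0.0], [-0.0, -0.0, -1.0]]
ft_force: [0.2, 0.5, 1.6]
grip_width: 0.0597
```

```bash
python3 -m crank '[0,0,0,0,0,-0.04,70, 0,0,0,0,0,-0.025,70, 0,0,0,0,0,-0.015,70, 0,0,0,0,0,0,70, 0,0,0,0,0,0,0, 0,0,0,0,0,0,0, 0,0,0,0,0,0,0, 0,0,0,0,0,0,0, 0,0,0,0,0,0,0, 0,0,0,0,0,0,0, 0,0,0,0,0,0,0, 0,0,0,0,0,0,0, 0,0,0,0,0,0,0, 0,0,0,0,0,0,0]' 30
```

```text
time_s: 3.0
position: [0.6289, 0.2386, 0.032]
tool_rot: [[0.415, 0.91, 0.003], [0.91, -0.415, 0.001], [0.002, 0.002, -1.0]]
ft_force: [-0.7, -0.3, 7.6]
grip_width: 0.0191
```

```bash
python3 - <<'E'
from h import *
d=cam("scene"); u,v=proj(d,(.628,.238,.04)).astype(int); save("g20.png",d["frame"][max(0,v-60):v+60,u-60:u+60],4)
E
```

```text
(no output)
```

View pics/g20.png

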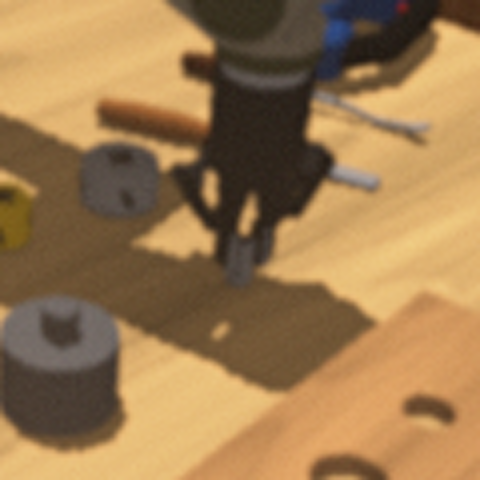

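```bash
python3 -m crank '[0,0,0,0,0,0.03,0, 0,0,0,0,0,0.045,0, 0,0,0,0,0,0.045,0, 0,0,0,-0.0135,-0.0423,0,0, 0,0,0,-0.0135,-0.0423,0,0, 0,0,0,-0.0135,-0.0423,0,0, 0,0,0,-0.0135,-0.0423,0,0, 0,0,0,-0.0135,-0.0423,0,0, 0,0,0,-0.0135,-0.0423,0,0, 0,0,0,-0.0135,-0.0423,0,0, 0,0,0,-0.0135,-0.0423,0,0, 0,0,0,-0.0135,-0.0423,0,0, 0,0,0,-0.0135,-0.0423,0,0, 0,0,0,-0.0135,-0.0423,0,0, 0,0,0,-0.0135,-0.0423,0,0, 0,0,0,0,0,-0.03,0, 0,0,0,0,0,0,0, 0,0,0,0,0,0,0]'
```

```text
time_s: 4.85
position: [0.4662, -0.2687, 0.1207]
tool_rot: [[0.415, 0.91, -0.001], [0.91, -0.415, 0.001], [0.0, -0.001, -1.0]]
ft_force: [-0.2, 0.5, 0.5]
grip_width: 0.0192
```

```bash
python3 - <<'E'
from h import *
print(observe()["position"])
a=cam("top"); d=cam("scene"); u,v=proj(d,(.467,-.269,.08)).astype(int); print(u,v)
A=d["frame"][v-75:v+45,u-60:u+60]; u,v=proj(a,(.467,-.269,.08)).astype(int); B=a["frame"][v-60:v+60,u-60:u+60]
save("c20.png",np.hstack([A,B]),3.3)
E
```

```text
[ 0.46619904 -0.26866849  0.12067318]
212 233
```

View pics/c20.png

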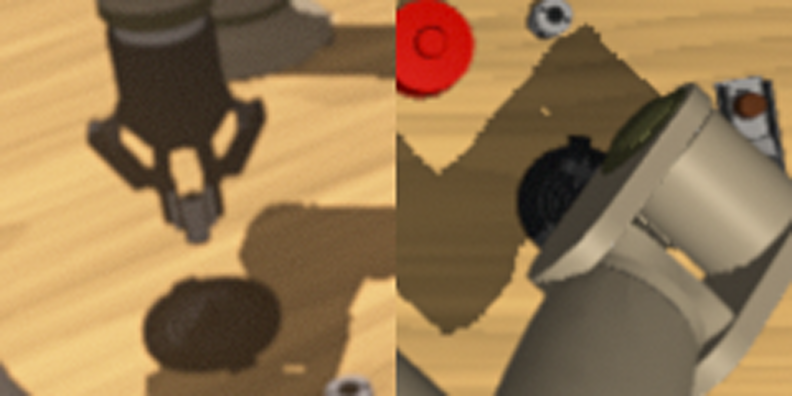

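```bash
python3 -m crank '[0,0,0,0.0005,0,-0.04,0, 0,0,0,0,0,-0.025,0, 0,0,0,0,0,-0.012,0, 0,0,0,0,0,-0.003,0, 0,0,0,0,0,0,0, 0,0,0,0,0,0,0]'; python3 -m crank '[0,0,0,0,0,-0.0015,0, 0,0,0,0,0,0,0]';python3 -m crank '[0,0,0,0,0,-0.0015,0, 0,0,0,0,0,0,0]'
```

```text
time_s: 5.55
position: [0.4673, -0.2695, 0.0416]
tool_rot: [[0.415, 0.91, 0.002], [0.91, -0.415, -0.002], [-0.001, 0.002, -1.0]]
ft_force: [0.0, -0.0, -0.0]
grip_width: 0.0191
time_s: 5.75
position: [0.4668, -0.2693, 0.0393]
tool_rot: [[0.415, 0.91, 0.001], [0.91, -0.415, -0.001], [-0.0, 0.001, -1.0]]
ft_force: [-0.6, -0.2, -1.0]
grip_width: 0.0186
time_s: 5.95
position: [0.4669, -0.2695, 0.038]
tool_rot: [[0.415, 0.91, 0.001], [0.91, -0.415, -0.001], [-0.0, 0.001, -1.0]]
ft_force: [-0.4, -0.5, 5.9]
grip_width: 0.019
```

```bash
python3 -m crank '[0,0,0,0,0,0,50, 0,0,0,0,0,0,50, 0,0,0,0,0,0,50, 0,0,0,0,0,0,50, 0,0,0,0,0,0,50, 0,0,0,0,0,0.03,50, 0,0,0,0,0,0.045,60, 0,0,0,0,0,0.045,70]'
```

```text
time_s: 6.75
position: [0.4663, -0.2689, 0.1585]
tool_rot: [[0.415, 0.91, -0.001], [0.91, -0.415, 0.001], [0.0, -0.001, -1.0]]
ft_force: [0.8, -1.1, -0.1]
grip_width: 0.06
```

```bash
python3 -m crank '[0,0,0,0.0434,0.006,0,70, 0,0,0,0.0434,0.006,0,70, 0,0,0,0.0434,0.006,0,70, 0,0,0,0.0434,0.006,0,70, 0,0,0,0,0,-0.02,70, 0,0,0,0,0,-0.04,70, 0,0,0,0,0,0,70, 0,0,0,0,0,0,70]'
```

```text
time_s: 7.55
position: [0.6402, -0.2453, 0.0977]
tool_rot: [[0.415, 0.91, -0.001], [0.91, -0.415, 0.0], [0.0, -0.001, -1.0]]
ft_force: [0.6, -0.2, 0.8]
grip_width: 0.0598
```

```bash
python3 - <<'E'
from h import *
a=cam("top"); d=cam("scene"); u,v=proj(d,(.53,-.26,.04)).astype(int)
A=d["frame"][v-75:v+75,u-75:u+75]; u,v=proj(a,(.53,-.26,.03)).astype(int); B=a["frame"][v-75:v+75,u-75:u+75]
save("p20.png",np.hstack([A,B]),2.66); np.save("s1.npy",d,allow_pickle=True); np.save("t1.npy",a,allow_pickle=True)
d=np.load("scene0.npy",allow_pickle=True).item()
E
```

```text
(no output)
```

View pics/p20.png

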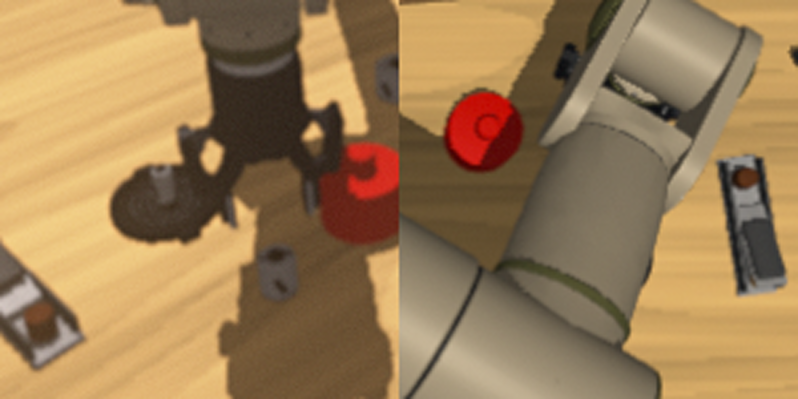

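```bash
python3 -m crank '[0,0,0,0,0,-0.035,70, 0,0,0,0,0,-0.02,70, 0,0,0,0,0,-0.0125,70, 0,0,0,0,0,0,70, 0,0,0,0,0,0,0, 0,0,0,0,0,0,0, 0,0,0,0,0,0,0, 0,0,0,0,0,0,0, 0,0,0,0,0,0,0, 0,0,0,0,0,0,0, 0,0,0,0,0,0,0]' 30; python3 -m crank '[0,0,0,0,0,0.03,0, 0,0,0,0,0,0.045,0, 0,0,0,0,0,0.045,0, 0,0,0,0,0,0,0, 0,0,0,0,0,0,0]'
```

```text
time_s: 8.75
position: [0.6411, -0.2456, 0.0319]
tool_rot: [[0.415, 0.91, 0.003], [0.91, -0.415, -0.002], [-0.0, 0.003, -1.0]]
ft_force: [-1.0, -0.3, 6.5]
grip_width: 0.0341
time_s: 9.25
position: [0.6404, -0.2452, 0.151]
tool_rot: [[0.415, 0.91, 0.002], [0.91, -0.415, -0.001], [-0.0, 0.002, -1.0]]
ft_force: [0.0, -0.2, -1.5]
grip_width: 0.0342
```

```bash
python3 -m crank '[0,0,0,-0.0434,-0.006,0,0, 0,0,0,-0.0434,-0.006,0,0, 0,0,0,-0.0434,-0.006,0,0, 0,0,0,-0.0434,-0.006,0,0, 0,0,0,0,0,-0.03,0, 0,0,0,0,0,-0.03,0, 0,0,0,0,0,0,0, 0,0,0,0,0,0,0]'
python3 - <<'E'
from h import *
d=cam("scene"); u,v=proj(d,(.467,-.269,.04)).astype(int); print(u,v)
save("n35.png",d["frame"][v-70:v+40,u-55:u+55],5); np.save("s2.npy",d,allow_pickle=True)
E
```

```text
time_s: 10.05
position: [0.4665, -0.269, 0.0894]
tool_rot: [[0.415, 0.91, -0.002], [0.91, -0.415, 0.001], [0.001, -0.002, -1.0]]
ft_force: [0.9, -0.1, 0.3]
grip_width: 0.0342
215 245
```

View pics/n35.png

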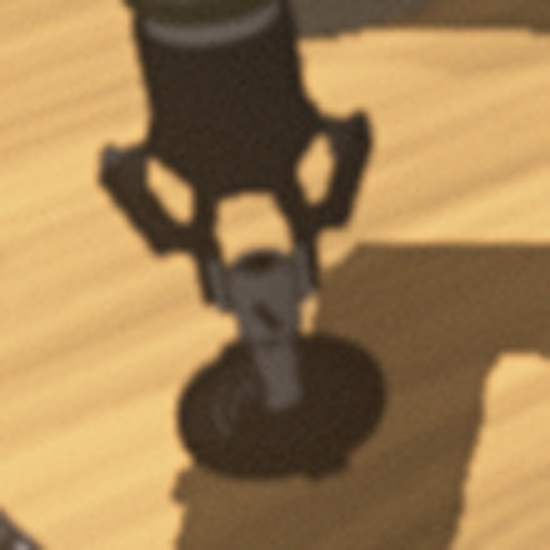

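```bash
python3 -m crank '[0,0,0,0.0005,0,-0.015,0, 0,0,0,0,0,-0.012,0, 0,0,0,0,0,-0.008,0, 0,0,0,0,0,-0.005,0, 0,0,0,0,0,0,0, 0,0,0,0,0,0,0]'; python3 -m crank '[0,0,0,0,0,-0.003,0, 0,0,0,0,0,0,0]';python3 -m crank '[0,0,0,0,0,-0.0025,0, 0,0,0,0,0,0,0]'
```

```text
time_s: 10.7
position: [0.4673, -0.2693, 0.0501]
tool_rot: [[0.415, 0.91, 0.0], [0.91, -0.415, -0.0], [-0.0, 0.0, -1.0]]
ft_force: [0.1, -0.1, -1.1]
grip_width: 0.0342
time_s: 10.9
position: [0.4671, -0.2692, 0.0468]
tool_rot: [[0.415, 0.91, -0.0], [0.91, -0.415, -0.0], [-0.0, 0.0, -1.0]]
ft_force: [-1.0, 0.3, -0.4]
grip_width: 0.0342
time_s: 11.1
position: [0.4671, -0.2691, 0.0441]
tool_rot: [[0.415, 0.91, -0.0], [0.91, -0.415, 0.0], [0.0, -0.0, -1.0]]
ft_force: [0.1, -1.0, 0.3]
grip_width: 0.0342
```

```bash
python3 -m crank '[0,0,0,0,0,-0.002,0, 0,0,0,0,0,0,0]';python3 -m crank '[0,0,0,0,0,-0.0015,0, 0,0,0,0,0,0,0]'
```

```text
time_s: 11.3
position: [0.4671, -0.2691, 0.0421]
tool_rot: [[0.415, 0.91, -0.0], [0.91, -0.415, 0.0], [0.0, -0.0, -1.0]]
ft_force: [-0.2, 0.3, -0.2]
grip_width: 0.0345
time_s: 11.5
position: [0.4675, -0.2695, 0.0418]
tool_rot: [[0.415, 0.91, 0.001], [0.91, -0.415, -0.001], [-0.001, 0.002, -1.0]]
ft_force: [-2.1, 1.7, 7.6]
grip_width: 0.0344
```

```bash
python3 -m crank '[0,0,0,0,0,0,65, 0,0,0,0,0,0,65, 0,0,0,0,0,0,65, 0,0,0,0,0,0,65, 0,0,0,0,0,0,65, 0,0,0,0,0,0.03,65, 0,0,0,0,0,0.045,80, 0,0,0,0,0,0.045,90, 0,0,0,-0.001,0.0439,0,90, 0,0,0,-0.001,0.0439,0,90, 0,0,0,-0.001,0.0439,0,90, 0,0,0,-0.001,0.0439,0,90, 0,0,0,-0.001,0.0439,0,90, 0,0,0,-0.001,0.0439,0,90, 0,0,0,-0.001,0.0439,0,90, 0,0,0,0,0,-0.045,90, 0,0,0,0,0,0,90, 0,0,0,0,0,0,90]'
python3 - <<'E'
from h import *
a=cam("top"); d=cam("scene"); u,v=proj(d,(.467,-.269,.03)).astype(int)
A=d["frame"][v-50:v+50,u-50:u+50]; u,v=proj(a,(.467,-.269,.03)).astype(int); B=a["frame"][v-50:v+50,u-50:u+50]
save("p35.png",np.hstack([A,B]),4); np.save("t2.npy",a,allow_pickle=True)
E
```

```text
time_s: 13.3
position: [0.4602, 0.0378, 0.1162]
tool_rot: [[0.415, 0.91, -0.001], [0.91, -0.415, 0.0], [-0.0, -0.001, -1.0]]
ft_force: [0.3, 0.4, 0.8]
grip_width: 0.0769
```

View pics/p35.png

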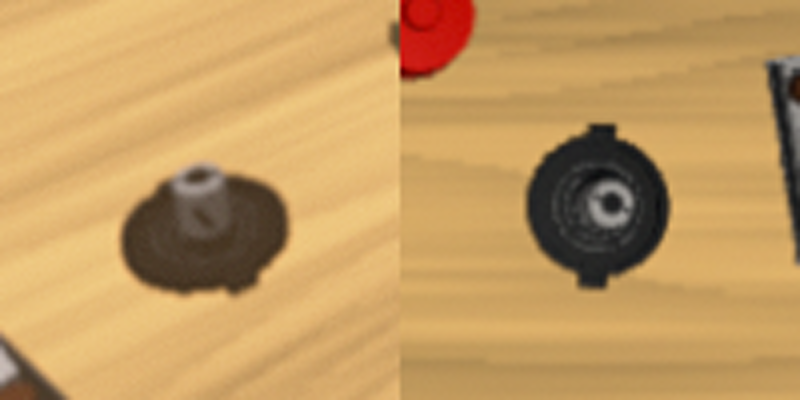

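```bash
python3 -m crank '[0,0,0,0,0,-0.045,90, 0,0,0,0,0,-0.028,90, 0,0,0,0,0,-0.0132,90, 0,0,0,0,0,0,90, 0,0,0,0,0,0,0, 0,0,0,0,0,0,0, 0,0,0,0,0,0,0, 0,0,0,0,0,0,0, 0,0,0,0,0,0,0, 0,0,0,0,0,0,0, 0,0,0,0,0,0,0]' 35; python3 -m crank '[0,0,0,0,0,0.03,0, 0,0,0,0,0,0.045,0, 0,0,0,0,0,0.045,0, 0,0,0,0.001,-0.0439,0,0, 0,0,0,0.001,-0.0439,0,0, 0,0,0,0.001,-0.0439,0,0, 0,0,0,0.001,-0.0439,0,0, 0,0,0,0.001,-0.0439,0,0, 0,0,0,0.001,-0.0439,0,0, 0,0,0,0.001,-0.0439,0,0, 0,0,0,0,0,-0.03,0, 0,0,0,0,0,-0.02,0, 0,0,0,0,0,0,0, 0,0,0,0,0,0,0]'
python3 - <<'E'
from h import *
d=cam("scene"); u,v=proj(d,(.467,-.269,.04)).astype(int); print(u,v)
save("n51.png",d["frame"][v-70:v+40,u-55:u+55],5); np.save("s2.npy",d,allow_pickle=True)
E
```

```text
time_s: 14.5
position: [0.4611, 0.0377, 0.0313]
tool_rot: [[0.415, 0.91, 0.003], [0.91, -0.415, -0.001], [0.001, 0.003, -1.0]]
ft_force: [-1.4, -1.2, 6.7]
grip_width: 0.05
time_s: 15.9
position: [0.4674, -0.2693, 0.1008]
tool_rot: [[0.415, 0.91, 0.001], [0.91, -0.415, -0.001], [-0.0, 0.001, -1.0]]
ft_force: [0.1, -0.4, -0.5]
grip_width: 0.0503
215 245
```

View pics/n51.png

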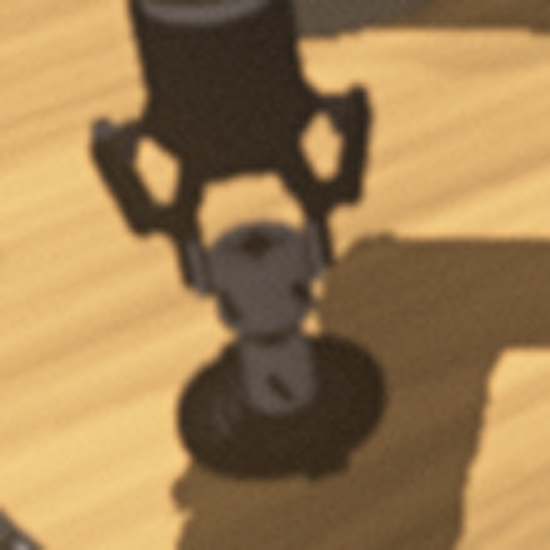

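```bash
python3 -m crank '[0,0,0,0,0,-0.015,0, 0,0,0,0,0,-0.015,0, 0,0,0,0,0,-0.012,0, 0,0,0,0,0,-0.008,0, 0,0,0,0,0,0,0, 0,0,0,0,0,0,0]'; python3 -m crank '[0,0,0,0,0,-0.003,0, 0,0,0,0,0,0,0]';python3 -m crank '[0,0,0,0,0,-0.002,0, 0,0,0,0,0,0,0]';python3 -m crank '[0,0,0,0,0,-0.0015,0, 0,0,0,0,0,0,0]'
```

```text
time_s: 16.55
position: [0.4675, -0.2694, 0.0501]
tool_rot: [[0.415, 0.91, 0.001], [0.91, -0.415, -0.001], [-0.0, 0.001, -1.0]]
ft_force: [0.5, -0.6, -1.5]
grip_width: 0.05
time_s: 16.75
position: [0.4672, -0.2692, 0.0467]
tool_rot: [[0.415, 0.91, 0.0], [0.91, -0.415, -0.0], [-0.0, 0.0, -1.0]]
ft_force: [-0.3, 0.2, -1.2]
grip_width: 0.0503
time_s: 16.95
position: [0.4675, -0.2695, 0.0453]
tool_rot: [[0.415, 0.91, 0.001], [0.91, -0.415, -0.001], [-0.0, 0.002, -1.0]]
ft_force: [-0.4, 0.6, 3.8]
grip_width: 0.0505
time_s: 17.15
position: [0.4679, -0.2698, 0.0451]
tool_rot: [[0.415, 0.91, 0.003], [0.91, -0.415, -0.002], [-0.001, 0.003, -1.0]]
ft_force: [-1.9, 2.7, 16.8]
grip_width: 0.0499
```

```bash
python3 -m crank '[0,0,0,0,0,0.001,85, 0,0,0,0,0,0,85, 0,0,0,0,0,0,85, 0,0,0,0,0,0,85, 0,0,0,0,0,0,85, 0,0,0,0,0,0.03,85, 0,0,0,0,0,0.045,90, 0,0,0,0,0,0.045,100]'; python3 -m crank '[0,0,0,0.0006,0.0438,0,100, 0,0,0,0.0006,0.0438,0,100, 0,0,0,0.0006,0.0438,0,100, 0,0,0,0.0006,0.0438,0,100, 0,0,0,0.0006,0.0438,0,100, 0,0,0,0.0006,0.0438,0,100, 0,0,0,0.0006,0.0438,0,100, 0,0,0,0.0006,0.0438,0,100, 0,0,0,0.0006,0.0438,0,100, 0,0,0,0.0006,0.0438,0,100, 0,0,0,0.0006,0.0438,0,100, 0,0,0,0.0006,0.0438,0,100, 0,0,0,0,0,-0.045,100, 0,0,0,0,0,0,100, 0,0,0,0,0,0,100]'
python3 - <<'E'
from h import *
a=cam("top"); d=cam("scene"); u,v=proj(d,(.475,.257,.05)).astype(int)
A=d["frame"][v-50:v+50,u-50:u+50]; u,v=proj(a,(.467,-.269,.03)).astype(int); B=a["frame"][v-50:v+50,u-50:u+50]
save("p51.png",np.hstack([A,B]),4)
E
```

```text
time_s: 17.95
position: [0.4668, -0.2689, 0.1652]
tool_rot: [[0.415, 0.91, -0.001], [0.91, -0.415, 0.001], [0.0, -0.002, -1.0]]
ft_force: [0.2, -0.7, 0.0]
grip_width: 0.0852
time_s: 19.45
position: [0.4742, 0.256, 0.1193]
tool_rot: [[0.415, 0.91, -0.002], [0.91, -0.415, -0.001], [-0.001, -0.001, -1.0]]
ft_force: [-0.5, -0.3, 0.2]
grip_width: 0.0853
```

View pics/p51.png

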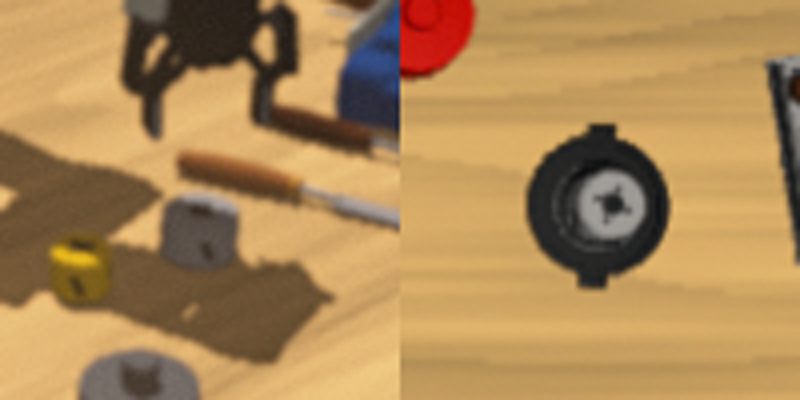

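```bash
python3 -m crank '[0,0,0,0,0.001,-0.045,100, 0,0,0,0,0,-0.015,100, 0,0,0,0,0,-0.01,100, 0,0,0,0,0,-0.01,100, 0,0,0,0,0,0,100]'; python3 -m crank '[0,0,0,0,0,-0.01,100, 0,0,0,0,0,-0.005,100, 0,0,0,0,0,0,100, 0,0,0,0,0,0,0, 0,0,0,0,0,0,0, 0,0,0,0,0,0,0, 0,0,0,0,0,0,0, 0,0,0,0,0,0,0, 0,0,0,0,0,0,0]' 40
```

```text
time_s: 20.05
position: [0.4746, 0.2571, 0.0391]
tool_rot: [[0.415, 0.91, -0.0], [0.91, -0.415, -0.0], [-0.0, -0.0, -1.0]]
ft_force: [0.5, 0.8, 0.3]
grip_width: 0.0853
time_s: 20.95
position: [0.4745, 0.2574, 0.0247]
tool_rot: [[0.415, 0.91, 0.001], [0.91, -0.415, 0.0], [0.0, 0.001, -1.0]]
ft_force: [-1.2, -1.3, 5.7]
grip_width: 0.0668
```

```bash
python3 -m crank '[0,0,0,0,0,0.03,0, 0,0,0,0,0,0.045,0, 0,0,0,0,0,0.045,0, 0,0,0,-0.0006,-0.0439,0,0, 0,0,0,-0.0006,-0.0439,0,0, 0,0,0,-0.0006,-0.0439,0,0, 0,0,0,-0.0006,-0.0439,0,0, 0,0,0,-0.0006,-0.0439,0,0, 0,0,0,-0.0006,-0.0439,0,0, 0,0,0,-0.0006,-0.0439,0,0, 0,0,0,-0.0006,-0.0439,0,0, 0,0,0,-0.0006,-0.0439,0,0, 0,0,0,-0.0006,-0.0439,0,0, 0,0,0,-0.0006,-0.0439,0,0, 0,0,0,-0.0006,-0.0439,0,0, 0,0,0,0,0,-0.03,0, 0,0,0,0,0,-0.02,0, 0,0,0,0,0,0,0, 0,0,0,0,0,0,0]'
python3 - <<'E'
from h import *
d=cam("scene"); u,v=proj(d,(.467,-.269,.04)).astype(int); print(u,v)
save("n68.png",d["frame"][v-70:v+40,u-55:u+55],5)
E
```

```text
time_s: 22.85
position: [0.4673, -0.2693, 0.0945]
tool_rot: [[0.415, 0.91, -0.0], [0.91, -0.415, 0.0], [0.0, -0.0, -1.0]]
ft_force: [-0.2, -0.8, -1.9]
grip_width: 0.0671
215 245
```

View pics/n68.png

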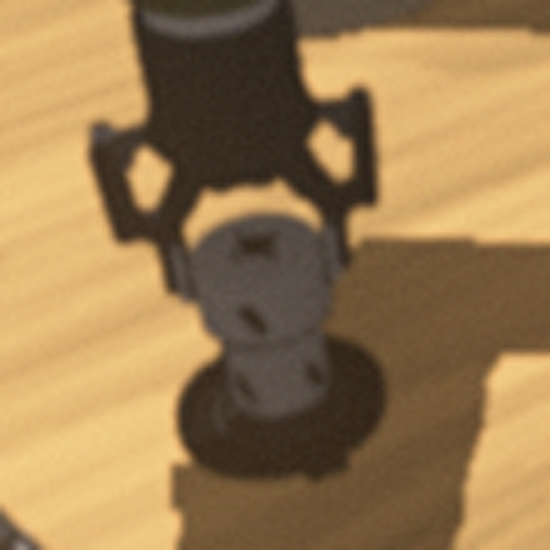

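```bash
python3 -m crank '[0,0,0,0,0,-0.015,0, 0,0,0,0,0,-0.015,0, 0,0,0,0,0,-0.01,0, 0,0,0,0,0,-0.007,0, 0,0,0,0,0,0,0, 0,0,0,0,0,0,0]'; python3 -m crank '[0,0,0,0,0,-0.003,0, 0,0,0,0,0,0,0]';python3 -m crank '[0,0,0,0,0,-0.0018,0, 0,0,0,0,0,0,0]'
```

```text
time_s: 23.5
position: [0.4675, -0.2696, 0.0477]
tool_rot: [[0.415, 0.91, 0.001], [0.91, -0.415, -0.001], [-0.0, 0.001, -1.0]]
ft_force: [0.0, -0.5, -2.5]
grip_width: 0.0668
time_s: 23.7
position: [0.4672, -0.2694, 0.0442]
tool_rot: [[0.415, 0.91, 0.0], [0.91, -0.415, -0.0], [-0.0, 0.0, -1.0]]
ft_force: [0.7, -0.8, -2.2]
grip_width: 0.0673
time_s: 23.9
position: [0.4674, -0.2696, 0.0427]
tool_rot: [[0.415, 0.91, 0.001], [0.91, -0.415, -0.001], [-0.0, 0.001, -1.0]]
ft_force: [-0.4, 0.8, 2.2]
grip_width: 0.0673
```

```bash
python3 -m crank '[0,0,0,0,0,0,100, 0,0,0,0,0,0,100, 0,0,0,0,0,0,100, 0,0,0,0,0,0,100, 0,0,0,0,0,0,100, 0,0,0,0,0,0.03,100, 0,0,0,0,0,0.045,100, 0,0,0,0,0,0.045,100, 0,0,0,0.0217,0.0369,0,80, 0,0,0,0.0217,0.0369,0,60, 0,0,0,0.0217,0.0369,0,60, 0,0,0,0.0217,0.0369,0,60, 0,0,0,0.0217,0.0369,0,60, 0,0,0,0.0217,0.0369,0,60, 0,0,0,0.0217,0.0369,0,60, 0,0,0,0.0217,0.0369,0,60, 0,0,0,0,0,0,60, 0,0,0,0,0,0,60]'
python3 - <<'E'
from h import *
a=cam("top"); d=cam("scene"); u,v=proj(d,(.641,.026,.09)).astype(int); print(u,v)
A=d["frame"][v-50:v+50,u-50:u+50]; u,v=proj(a,(.467,-.269,.03)).astype(int); B=a["frame"][v-50:v+50,u-50:u+50]
save("p68.png",np.hstack([A,B]),4)
E
```

```text
time_s: 25.7
position: [0.6407, 0.0265, 0.1619]
tool_rot: [[0.413, 0.911, -0.001], [0.911, -0.413, -0.0], [-0.0, -0.001, -1.0]]
ft_force: [0.0, -0.5, -0.3]
grip_width: 0.0511
340 217
```

View pics/p68.png

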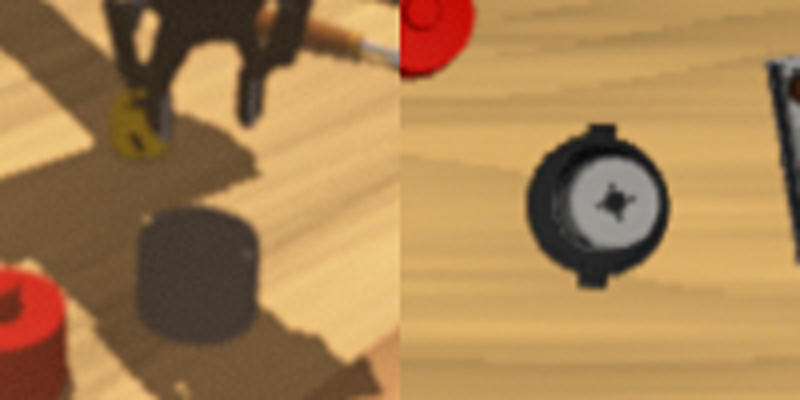

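```bash
python3 -m crank '[0,0,0,0,0,-0.04,60, 0,0,0,0,0,-0.025,60, 0,0,0,0,0,-0.012,60, 0,0,0,0,0,-0.006,60, 0,0,0,0,0,0,60, 0,0,0,0,0,0,0, 0,0,0,0,0,0,0, 0,0,0,0,0,0,0, 0,0,0,0,0,0,0, 0,0,0,0,0,0,0, 0,0,0,0,0,0,0, 0,0,0,0,0,0,0]' 40; python3 -m crank '[0,0,0,0,0,0.02,0, 0,0,0,0,0,0.04,0, 0,0,0,0,0,0.04,0, 0,0,0,0,0,0,0, 0,0,0,0,0,0,0]'
```

```text
time_s: 27.0
position: [0.6415, 0.0259, 0.0807]
tool_rot: [[0.415, 0.91, 0.003], [0.91, -0.415, -0.0], [0.001, 0.003, -1.0]]
ft_force: [1.0, 0.9, 5.7]
grip_width: 0.026
time_s: 27.5
position: [0.6407, 0.0259, 0.1797]
tool_rot: [[0.415, 0.91, 0.001], [0.91, -0.415, -0.0], [0.0, 0.001, -1.0]]
ft_force: [-0.0, -0.1, -1.8]
grip_width: 0.0259
```

```bash
python3 -m crank '[0,0,0,0,0,0.03,0, 0,0,0,-0.0217,-0.0369,0,0, 0,0,0,-0.0217,-0.0369,0,0, 0,0,0,-0.0217,-0.0369,0,0, 0,0,0,-0.0217,-0.0369,0,0, 0,0,0,-0.0217,-0.0369,0,0, 0,0,0,-0.0217,-0.0369,0,0, 0,0,0,-0.0217,-0.0369,0,0, 0,0,0,-0.0217,-0.0369,0,0, 0,0,0,0,0,-0.03,0, 0,0,0,0,0,-0.02,0, 0,0,0,0,0,0,0, 0,0,0,0,0,0,0]'
python3 - <<'E'
from h import *
d=cam("scene"); u,v=proj(d,(.467,-.269,.06)).astype(int); print(u,v)
save("ncov.png",d["frame"][v-70:v+50,u-60:u+60],4.5)
E
```

```text
time_s: 28.8
position: [0.467, -0.2691, 0.1588]
tool_rot: [[0.415, 0.91, -0.001], [0.91, -0.415, 0.001], [0.001, -0.002, -1.0]]
ft_force: [-0.2, 1.4, -0.9]
grip_width: 0.0261
214 239
```

View pics/ncov.png

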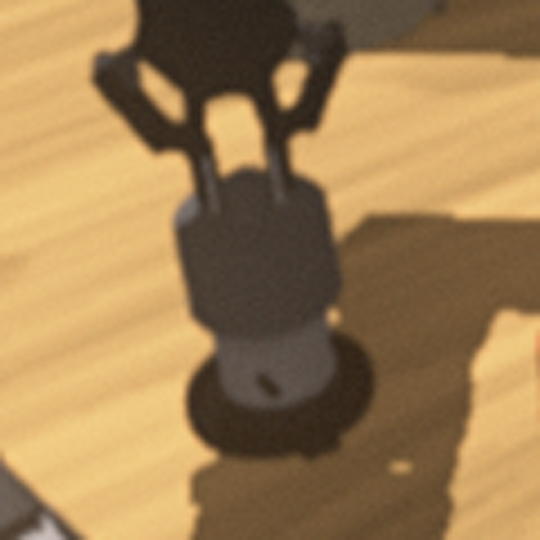

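```bash
python3 -m crank '[0,0,0,0,0,-0.012,0, 0,0,0,0,0,-0.015,0, 0,0,0,0,0,-0.015,0, 0,0,0,0,0,-0.015,0, 0,0,0,0,0,-0.005,0, 0,0,0,0,0,0,0, 0,0,0,0,0,0,0]'; python3 -m crank '[0,0,0,0,0,-0.004,0, 0,0,0,0,0,0,0]';python3 -m crank '[0,0,0,0,0,-0.004,0, 0,0,0,0,0,0,0]';python3 -m crank '[0,0,0,0,0,-0.0025,0, 0,0,0,0,0,0,0]'
```

```text
time_s: 29.55
position: [0.4676, -0.2696, 0.0983]
tool_rot: [[0.415, 0.91, 0.001], [0.91, -0.415, -0.001], [-0.001, 0.002, -1.0]]
ft_force: [-0.3, -0.1, -0.5]
grip_width: 0.0263
time_s: 29.75
position: [0.4672, -0.2693, 0.0934]
tool_rot: [[0.415, 0.91, 0.0], [0.91, -0.415, -0.0], [-0.0, 0.0, -1.0]]
ft_force: [-0.5, -0.8, -1.3]
grip_width: 0.0262
time_s: 29.95
position: [0.467, -0.2693, 0.0889]
tool_rot: [[0.415, 0.91, -0.0], [0.91, -0.415, 0.0], [0.0, -0.001, -1.0]]
ft_force: [0.3, -0.8, -1.6]
grip_width: 0.0265
time_s: 30.15
position: [0.4672, -0.2694, 0.0869]
tool_rot: [[0.415, 0.91, 0.0], [0.91, -0.415, -0.0], [0.0, 0.0, -1.0]]
ft_force: [-0.2, 0.8, -0.1]
grip_width: 0.0261
```

```bash
python3 -m crank '[0,0,0,0,0,-0.0015,0, 0,0,0,0,0,0,0]'; python3 -m crank '[0,0,0,0,0,0,60, 0,0,0,0,0,0,60, 0,0,0,0,0,0,60, 0,0,0,0,0,0,60, 0,0,0,0,0,0.02,60, 0,0,0,0,0,0.04,60, 0,0,0,0,0,0.04,60, 0,0,0,-0.01,0.04,0,60, 0,0,0,-0.01,0.04,0,60, 0,0,0,-0.01,0.04,0,60, 0,0,0,-0.01,0.04,0,60, 0,0,0,-0.01,0.04,0,60, 0,0,0,0,0.04,0,60, 0,0,0,0,0.04,0,60, 0,0,0,0,0,0,60, 0,0,0,0,0,0,60]'
python3 - <<'E'
from h import *
a=cam("top"); d=cam("scene"); u,v=proj(d,(.467,-.269,.03)).astype(int)
A=d["frame"][v-50:v+50,u-50:u+50]; u,v=proj(a,(.467,-.269,.03)).astype(int); B=a["frame"][v-50:v+50,u-50:u+50]
save("fin.png",np.hstack([A,B]),4); save("fintop.png",a["frame"],1.25)
hsv=cv2.cvtColor(a["frame"],cv2.COLOR_RGB2HSV)
d0=np.load("top0.npy",allow_pickle=True).item()["frame"]
df=np.abs(a["frame"].astype(int)-d0).max(2)
for n,(x0,x1,y0,y1) in dict(tools=(155,225,175,270),plane=(455,490,180,245),yellow=(278,300,218,240),red=(355,390,160,196)).items(): print(n,(df[y0:y1,x0:x1]>40).sum())
E
```

```text
time_s: 30.35
position: [0.4673, -0.2692, 0.0866]
tool_rot: [[0.415, 0.91, 0.001], [0.91, -0.415, -0.001], [-0.0, 0.001, -1.0]]
ft_force: [-2.5, 3.9, 13.1]
grip_width: 0.0265
time_s: 31.95
position: [0.4172, 0.011, 0.1854]
tool_rot: [[0.413, 0.911, 0.0], [0.911, -0.413, -0.0], [-0.0, 0.0, -1.0]]
ft_force: [0.1, -1.0, -0.6]
grip_width: 0.0514
tools 1140
plane 0
yellow 6
red 11
```

View pics/fin.png

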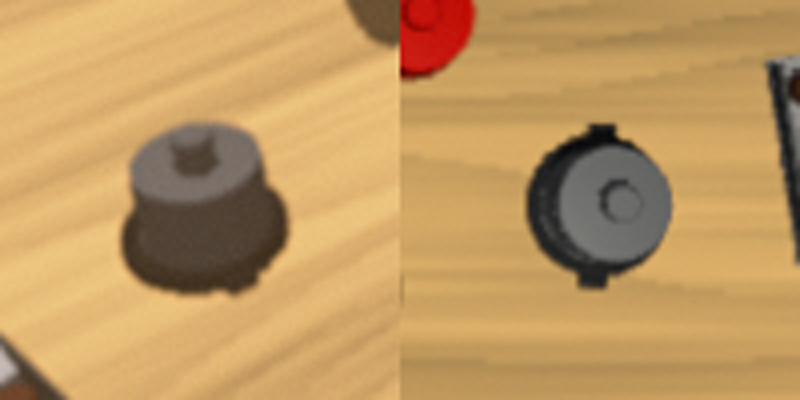

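View pics/fintop.png

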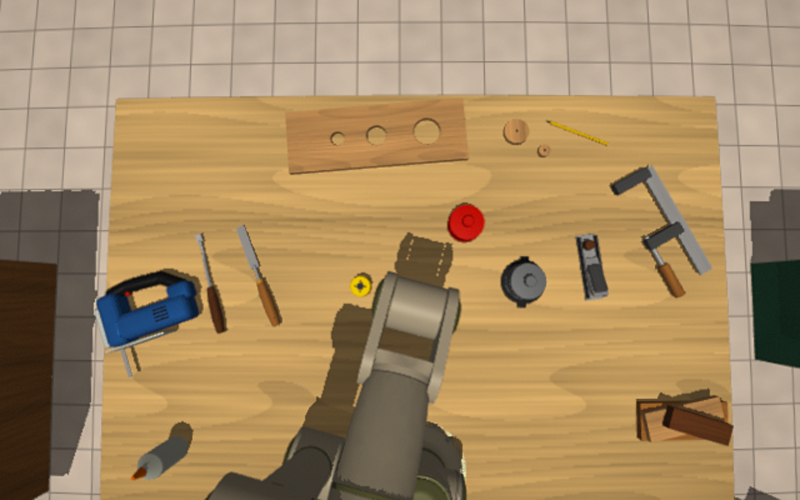

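```bash
python3 -c "
from rig import *
print(close_job())"
```

```text
the job is handed in; nothing more can be done
None
```

The hole-saw set is in its case. I placed the 20, 35, 51 and 68 mm steel saws in that order, teeth down, then put the grey cover on. I handed the job in at about 32 s on the robot's clock.

- **Seating:** Each part met resistance within about 1 mm of its expected resting height. The cover's rim went about 4 mm below the top of the lip and stopped on the floor with 13 N. The highest reading I saw was about 17 N, while seating the 51 mm saw; forces were read only at the end of each move.
- **Final pictures:** The cover sits level and centred in the base, and the gripper is clear of everything.
- **Left alone:** The plane, the yellow saw and the red cover match the first picture to within a few pixels. The difference check flagged 1140 pixels around the chisel and gouge. I put that down to the arm's shadow, which lay over them in the first picture. By eye both are at the same pixel positions as before.

I viewed 14 pictures, two more than the planned 12 but within the limit of 16.

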